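# Tip a tray of spent cells over the rail of a collecting box

## Robot

A 6-joint arm with a two-finger parallel gripper is mounted at the origin on a cart in front of the work surface, level with it; the furniture and walls round the work are solid. World frame = base frame: x ahead of the robot, y to its left, z up, the work surface at z = 0. Lengths are in mm, angles in rad, forces in N, time in s.
With the tool pointing down it reaches from about 425 to 950 mm from the base axis. Payload 3.5 kg.
Tool frame: the origin (TCP) lies at the very end of the fingers, on their centre line; the grasp point (between the pads) lies 19 mm behind it (bot.grasp_offset is the distance from the TCP to the grasp point, in mm); z points along the fingers, y is the line along which they close (so a half turn about z gives the same grasp; the last joint's range is limited). The gripper opens to 85 mm and grips with 20 to 120 N. Pads are 22 mm wide; open, the fingers measure 114 mm over their backs; the gripper's body (76 mm by 85 mm) begins 54 mm behind the grasp point. The pads swing forward as they close: fully open they stand 13 mm farther back than shut.
Start: joints at [-1.391, 0.286, 1.577, -0, 1.279, -0.15], TCP at [218.624, -638.6, 231.325] pointing down, gripper open.
Joint ranges: [-2.77, 2.77], [-0.9, 2.22], [0.21, 2.48], [-1.53, 4.67], [0.24, 2.81], [-2.84, 2.84]. Speed limits (rad/s): [2.79, 2.79, 3.14, 3.14, 3.14, 3.14].

## Interface

Orientations are given as a unit quaternion [w, x, y, z].
In Python, from rig import monitor, camera, get_calibration, bot gives the robot as it stands. The module is installed in compiled form; this text tells all that it offers.
- The arm moves only by the tool play_rows, never from a script. Its argument "steps" is a list of rows, each an object of numbers: "jaw": the closure, from 0 (fully open) to 1 (shut); "tx", "ty", "tz": the shift along the world's x, y, z in mm; "roll": the turn about the world's z in rad. A call has exactly 5 rows; each row is the pose to reach, as a shift and turn from the pose commanded when the call began; what a row does not reach only later rows make up. A row lasts 1/8 s, in which the tool goes at most 62.5 mm and 10.7 degrees, less where a joint would pass 70% of its speed; a pose out of reach is approached as far as the arm can. A call with a gripper value outside its range is refused whole. The fingers move at their own pace and stop on an object; the grip force is fixed at half the most. Time passes only in rows, so rows that repeat a pose let the fingers close, or fill a call up. It gives the time, the measured TCP pose, the force, the opening and the grip force at its end, in the units of the state.
- monitor.get_obs(): the state, without advancing time (a new reading comes with each control period).
- camera(name): name is "side" or "top" or "wrist"; returns the picture (384x512x3 uint8, red, green, blue); there is no depth.
- get_calibration(name): a dict with "fx", "fy", "cx", "cy" (pixels), "extrinsics" (4x4, takes a point from camera to world coordinates). Camera axes: x right, y down, z forward; pixel columns grow to the right and rows downward; lengths in mm; the calibration is good to about 2 mm. The wrist camera is an equidistant fisheye: a pixel r from the principal point sees the ray r / f radians off the axis. A picture is of the moment at which its call begins: read the wrist's pose just before it. get_calibration takes no time and is no camera call; for the wrist camera it gives the pose at the moment of the call.
- bot.close_job(): hands the job in; it is judged then, once.
The state is a dict: "time": time; "qpos": joint angles; "dq": joint speeds; "tau": joint torques, N m; "ee_pos": TCP position; "orientation": TCP orientation; "force": force on the tool from outside, world axes, zero at the start; "torque": the same for the moment, N m; "finger_gap": opening from 0.0 (shut) to 1.0 (fully open); "finger_force": force on a finger pad.
Only numpy, scipy, OpenCV 4.12 (cv2) and the standard library are available. Lean on these libraries where they do the work, as an engineer would, in place of code of your own. Each camera call takes 0.05 s, during which the arm holds its last target. There are 200 camera calls.

## Task

Pick up the yellow tray with the two spent round battery cells by its handle tab, carry it level and hook its front lip over the steel rail of the green collecting box, so that the lip rests on the rail, and then, with the rail as the pivot, swing the handle up and over until both cells have rolled out into the box. Afterwards stand the empty tray upright on the bench and let go; leave the grey tray with the connectors alone.

Things in the scene. Friction and masses are not known exactly. Their poses are not given: they have to be found in the camera images.
- tray: Yellow tray, 66 (x) x 116 (y) x 64 mm, 0.1-0.2 kg; origin centre of underside, z up, +y from rear handle tab to front lip. Floor y -48..-6, then a 27 degree ramp up to a flat flange (y 30..58, underside z 17) with a lip hanging 8 below it at y 54..58. Side walls 28 high, front open. Two cells lie crosswise, tops at z 20; they roll out when it is tipped lip down over 30 degrees; 45-50 empties it.
- tray_grip (a point): Middle of the yellow tray's handle tab: 53 mm behind the tray's origin (y -53), 48 mm above its underside. The tab is an upright plate 10 mm thick (along the tray's y), 44 wide (along x), top at z 64; pinch it from above across its 10 mm. Axes as the tray's.
- tray_groove (a point): Point on the underside of the yellow tray's flange, 38 mm ahead of the tray's origin, 17 mm above its underside (91 mm ahead of the grip point, 31 mm below it). It belongs on top of the rail. The lip's inner face is 16 mm ahead of it (+y), the rear end of the groove about 8 mm behind it. Axes as the tray's.
- bin_rail (a point): Middle of the top of the steel rail (round bar 8 mm thick, 132 long) on one rim of the green box, 70 mm above the bench. Axes: x along the rail, +y from the rail across into the box, z up. The tray hooks on with its own +y along this +y, level, its underside then 53 mm above the bench.
- bin: Green open collecting box, fixed to the bench, 130 x 130 x 70 mm outside, walls and floor 5 thick; origin at the centre of its underside, axes as the rail's (rail on its -y rim).
- cell_1_mid (a point): Centre of a red and white round battery cell, 17 mm in diameter, 50 long, 20-30 g, lying crosswise in the yellow tray.
- cell_2_mid (a point): Centre of the second such cell, beside the first in the yellow tray.
- other_tray: Grey tray of the same shape and size as the yellow one, holding two battery connectors; origin at the centre of its underside, +y from its handle tab to its lip. To be left alone; the two trays may stand in either place, left or right of an open carton of parts 95 mm high; carry the tray over it with its underside 0.15 m up.

How it is judged (in metres and radians):
On the way, in this order (a step that is already met when the one before it is completed fails the run):
1. the yellow tray, still about level, hangs with its lip over the rail and rests on it (y of tray_groove in the frame of bin_rail between -0.016 and 0.022 m and x of tray_groove in the frame of bin_rail between -0.04 and 0.04 m and z of tray_groove in the frame of bin_rail between -0.016 and 0.018 m and angle between tray's own z axis and vertical below 0.35 rad and contact force between tray and bin above 0.2 N), for 0.1 s.
2. the tray is tipped by more than about 29 degrees about the rail, its lip still hooked over it (y of tray_groove in the frame of bin_rail between -0.016 and 0.022 m and x of tray_groove in the frame of bin_rail between -0.04 and 0.04 m and z of tray_groove in the frame of bin_rail between -0.016 and 0.018 m and angle between tray's own z axis and vertical above 0.5 rad), for 0.1 s.
At the end, for the whole second after the job is handed in: Both cells lie inside the green box; the yellow tray stands on the bench, upright within 8 degrees, released and at rest (x of cell_1_mid in the frame of bin between -0.062 and 0.062 m and y of cell_1_mid in the frame of bin between -0.062 and 0.062 m and z of each of cell_1_mid, cell_2_mid in the frame of bin below 0.06 m and x of cell_2_mid in the frame of bin between -0.062 and 0.062 m and y of cell_2_mid in the frame of bin between -0.062 and 0.062 m and angle between tray's own z axis and vertical below 0.15 rad and height (world z) of tray below 0.01 m and linear speed of tray below 0.02 m/s); the robot touches nothing.
It fails at once if the tray is tipped by more than 29 degrees with its groove off the rail (more than about 15 mm away across it or in height, or 40 mm along it) while a cell is not yet in the box (angle between tray's own z axis and vertical above 0.5 rad and not (y of tray_groove in the frame of bin_rail between -0.016 and 0.022 m and x of tray_groove in the frame of bin_rail between -0.04 and 0.04 m and z of tray_groove in the frame of bin_rail between -0.016 and 0.018 m) and not (x of cell_1_mid in the frame of bin between -0.062 and 0.062 m and y of cell_1_mid in the frame of bin between -0.062 and 0.062 m and z of each of cell_1_mid, cell_2_mid in the frame of bin below 0.06 m and x of cell_2_mid in the frame of bin between -0.062 and 0.062 m and y of cell_2_mid in the frame of bin between -0.062 and 0.062 m)).
It fails at once if the grey tray is moved by more than 20 mm or tipped (distance of other_tray from where it was at the start of the episode above 0.02 m or angle between other_tray's own z axis and vertical above 0.2 rad).
It also fails if it takes over 69 s, if anything falls off the work surface, if the arm or the gripper's body presses on something with over 40 N, if the wrist force passes 120 N, or if a joint passes its speed limit or range.

## Working session

There is one attempt and no reset: what is moved stays moved. The work goes in short steps, Python scripts to look and compute and a tool call to move; the robot and the scene stay as the last step left them, time stands still between calls to the robot, and variables do not carry over. Pictures are saved under pics/ and viewed, at most 10 in all, crops included, and the job is handed in when it is done.

Besides the shell and the picture viewer there is one more tool, called by a JSON object that holds its "fn" and its "kwargs". play_rows: Moves the arm, as the interface text tells. Its arguments: {"type":"object","properties":{"steps":{"type":"array"}},"required":["steps"]}

```bash
mkdir -p pics
cat > h.py <<'E'
import numpy as np, cv2
from rig import monitor, camera, get_calibration, bot
def shot(n,f):
    im=camera(n); cv2.imwrite('pics/'+f,cv2.cvtColor(im,cv2.COLOR_RGB2BGR)); return im
def ray(n,u,v,cal=None):
    c=cal or get_calibration(n); E=np.array(c['extrinsics'])
    x=(u-c['cx'])/c['fx']; y=(v-c['cy'])/c['fy']
    if n=='wrist':
        r=np.hypot(x,y); d=np.array([x*np.sinc(r/np.pi),y*np.sinc(r/np.pi),np.cos(r)])
    else: d=np.array([x,y,1.])
    return E[:3,3],E[:3,:3]@d
def onz(n,u,v,z,cal=None):
    o,d=ray(n,u,v,cal); return o+d*(z-o[2])/d[2]
def proj(n,P,cal=None):
    c=cal or get_calibration(n); E=np.array(c['extrinsics']); p=E[:3,:3].T@(np.array(P,float)-E[:3,3])
    return c['fx']*p[0]/p[2]+c['cx'],c['fy']*p[1]/p[2]+c['cy']
def tri(ra,rb):
    A=[];b=[]
    for o,d in(ra,rb):
        d=d/np.linalg.norm(d);M=np.eye(3)-np.outer(d,d);A.append(M);b.append(M@o)
    return np.linalg.lstsq(np.vstack(A),np.hstack(b),rcond=None)[0]
E
python3 - <<'E'
from h import *
a=shot('top','t0.png');b=shot('side','s0.png')
np.set_printoptions(precision=2,suppress=True)
for n in('top','side'):
    c=get_calibration(n);print(n,c['fx'],c['cx'],c['cy'],np.array(c['extrinsics']))
print(monitor.get_obs())
E
```

```text
top 361.1465386672954 251.63497905087397 191.75016605806707 [[  -0.02   -0.99    0.12  336.03]
 [  -1.      0.02   -0.01    5.98]
 [   0.01   -0.12   -0.99 1099.24]
 [   0.      0.      0.      1.  ]]
side 374.59792637102504 254.33447333220815 191.1358846333532 [[   0.86   -0.2     0.48 -146.34]
 [  -0.52   -0.37    0.77 -975.97]
 [   0.02   -0.91   -0.42  620.21]
 [   0.      0.      0.      1.  ]]
{'time': 0.1, 'qpos': array([-1.39,  0.29,  1.58,  0.  ,  1.28, -0.15]), 'dq': array([-0.  , -0.  , -0.01, -0.  , -0.  , -0.  ]), 'tau': array([  0.  , -40.73, -29.37,  -0.  ,   0.  ,   0.  ]), 'ee_pos': array([ 218.55, -638.  ,  230.03]), 'orientation': array([-0.  ,  0.99,  0.16, -0.  ]), 'force': array([ 0.51, -0.17, -0.21]), 'torque': array([-0.  , -0.01,  0.02]), 'finger_force': 0.0, 'finger_gap': 1.000095424561978}
```

View pics/t0.png

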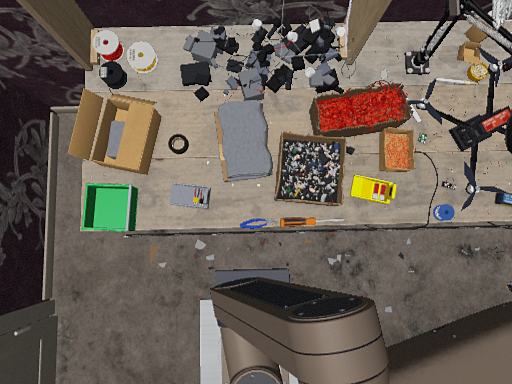

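View pics/s0.png

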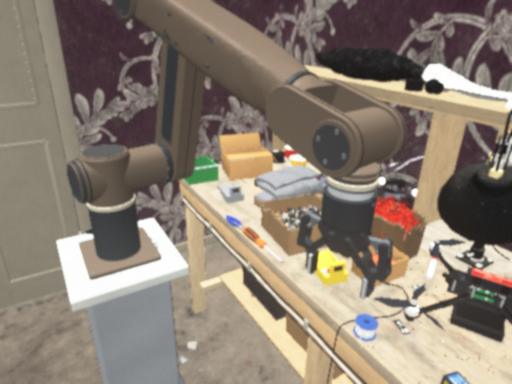

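The top view shows the yellow tray near (374,188), the grey tray near (190,195), and the green box near (109,207) with its light rail at column ~133. The parts carton lies between the trays at (312,167).

Run:
```python
from h import *
im=cv2.imread('pics/t0.png')
a=cv2.resize(im[170:212,340:405],None,fx=9,fy=9,interpolation=cv2.INTER_CUBIC)
b=cv2.resize(im[176:239,75:215],None,fx=4.18,fy=4.18,interpolation=cv2.INTER_CUBIC)[:200]
b=cv2.resize(im[176:239,75:150],None,fx=3.5,fy=3.5,interpolation=cv2.INTER_CUBIC)
W=max(a.shape[1],b.shape[1]);p=lambda x:cv2.copyMakeBorder(x,0,0,0,W-x.shape[1],cv2.BORDER_CONSTANT)
cv2.imwrite('pics/c0.png',np.vstack([p(a),p(b)])[:600])
hsv=cv2.cvtColor(im,cv2.COLOR_BGR2HSV)
def comps(m,nm):
    n,l,s,c=cv2.connectedComponentsWithStats(m)
    for i in range(1,n):
        if s[i,4]>150:
            r=cv2.minAreaRect(np.argwhere(l==i)[:,::-1].astype(np.float32));print(nm,s[i],c[i].round(1),r)
comps(cv2.inRange(hsv,(24,150,120),(34,255,255)),'yel')
comps(cv2.inRange(hsv,(50,100,60),(85,255,255)),'grn')
for u,v in [(352,175),(396,202),(374,188)]: print(onz('top',u,v,28).round(1))
for z in(0,70):
  for u,v in [(82,184),(137,184),(137,230),(82,230)]: print(z,onz('top',u,v,z).round(1))
```

```text
yel [350 175  47  29 756] [370.6 188.5] ((372.9804992675781, 189.42437744140625), (44.280487060546875, 22.768829345703125), 12.094757080078125)
grn [  82  183   47   48 1738] [107.3 206.5] ((104.94178009033203, 206.57192993164062), (44.858131408691406, 46.523658752441406), 2.12109637260437)
[ 508.5 -306.2   28. ]
[ 423.9 -433.    28. ]
[ 467.5 -370.    28. ]
0 [504.6 516.1   0. ]
0 [500.6 347.8   0. ]
0 [360.2 345.9   0. ]
0 [364.2 511.7   0. ]
70 [493.9 483.6  70. ]
70 [490.2 326.   70. ]
70 [358.6 324.3  70. ]
70 [362.4 479.5  70. ]
```

View pics/c0.png

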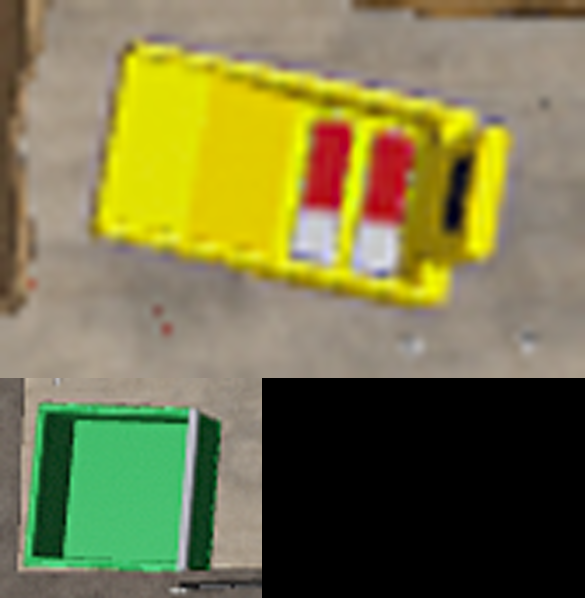

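The crop shows the tray's lip edge at the left (354.8,174.7)–(350.8,196.1), its tab top centred near (393.8,191.2), and cells in between. The rail runs (130.4,185.1)–(127.3,230.9) on the box's right rim.

Run:
```python
from h import *
T=lambda u,v,z:onz('top',u-.4,v-.4,z)
l1,l2=T(354.8,174.7,20),T(350.8,196.1,20);tab=T(394.2,191.4,64)
print('lip',l1,l2,np.linalg.norm(l1-l2),'tab',tab)
m=(l1+l2)/2; d=m-tab; print('len',np.hypot(*d[:2]),'expect 111','yaw y-axis',np.degrees(np.arctan2(d[1],d[0])), 'lip normal',np.degrees(np.arctan2(*(l1-l2)[[1,0]]))+90)
r1,r2=T(130.4,185.1,70),T(127.3,230.9,70);print('rail',r1,r2,np.linalg.norm(r1-r2),(r1+r2)/2,'normal',np.degrees(np.arctan2(*(r1-r2)[[1,0]]))+90)
# left rim
for u,v in [(75+38/3.5,176+27/3.5),(75+25/3.5,176+192/3.5)]: print('rim',T(u,v,70))
# grey
im=cv2.imread('pics/t0.png')
c=cv2.resize(im[170:220,160:225],None,fx=9,fy=9,interpolation=cv2.INTER_CUBIC);cv2.imwrite('pics/g0.png',c)
o=monitor.get_obs();cal=get_calibration('wrist');print(o['ee_pos'],cal)
print(proj('side',[430,-420,60]))
```

```text
lip [ 511.74623623 -315.95714      20.        ] [ 446.83001917 -300.07307595   20.        ] 66.83127059041854 tab [ 452.97135209 -414.1475537    64.        ]
len 109.3465532833059 expect 111 yaw y-axis 76.073728442375 lip normal 76.25069384871853
rail [488.61039514 346.06003602  70.        ] [357.93594399 352.75882161  70.        ] 130.84603896956614 [423.27316956 349.40942882  70.        ] normal 87.06540597825364
rim [495.66340369 473.75251783  70.        ]
rim [361.17220286 480.13444303  70.        ]
[ 218.55032662 -637.9970032   230.03095939] {'fx': 297.3186396354542, 'fy': 297.3186396354542, 'cx': 252.2475741838981, 'cy': 192.64135683258877, 'extrinsics': array([[ 3.24681241e-01, -9.02369938e-01, -2.83391224e-01,
         2.91233434e+02],
       [-9.45816902e-01, -3.10881446e-01, -9.37182663e-02,
        -6.14494789e+02],
       [-3.53252737e-03,  2.98464773e-01, -9.54414114e-01,
         3.72372459e+02],
       [ 0.00000000e+00,  0.00000000e+00,  0.00000000e+00,
         1.00000000e+00]])}
(np.float64(332.02868307280306), np.float64(267.133596084347))
```

{"fn": "play_rows", "kwargs": {"steps": [{"jaw":0,"tx":60,"ty":55,"tz":-20,"roll":0.185},{"jaw":0,"tx":100,"ty":95,"tz":-40,"roll":0.37},{"jaw":0,"tx":145,"ty":135,"tz":-60,"roll":0.555},{"jaw":0,"tx":190,"ty":180,"tz":-80,"roll":0.74},{"jaw":0,"tx":234,"ty":224,"tz":-100,"roll":0.925}]}}

```text
time: 0.72
ee_pos: [435.6, -430.8, 138.5]
orientation: [-0.0, 0.808, 0.589, 0.0]
force: [0.4, 0.4, -0.0]
finger_gap: 0.997
finger_force: 0.0
```

{"fn": "play_rows", "kwargs": {"steps": [{"jaw":0,"tx":0,"ty":0,"tz":0,"roll":0.083},{"jaw":0,"tx":0,"ty":0,"tz":0,"roll":0.083},{"jaw":0,"tx":0,"ty":0,"tz":0,"roll":0.083},{"jaw":0,"tx":0,"ty":0,"tz":0,"roll":0.083},{"jaw":0,"tx":0,"ty":0,"tz":0,"roll":0.083}]}}

```text
time: 1.35
ee_pos: [434.2, -433.1, 139.7]
orientation: [0.0, 0.785, 0.62, -0.0]
force: [-0.2, -0.2, -0.1]
finger_gap: 1.0
finger_force: 0.0
```

Run:
```python
from h import *
o=monitor.get_obs();cal=get_calibration('wrist');im=shot('wrist','w1.png')
q=o['orientation'];print(o['time'],o['ee_pos'],q,'yaw_x',np.degrees(2*np.arctan2(q[2],q[1])),o['force'])
def fp(P):
    E=np.array(cal['extrinsics']);p=E[:3,:3].T@(np.array(P,float)-E[:3,3]);t=np.arctan2(np.hypot(p[0],p[1]),p[2]);a=np.arctan2(p[1],p[0])
    return cal['cx']+cal['fx']*t*np.cos(a),cal['cy']+cal['fx']*t*np.sin(a)
a=np.radians(76.15);yv=np.array([np.cos(a),np.sin(a),0]);xv=np.array([np.sin(a),-np.cos(a),0]);g=np.array([453,-414,0])+yv*0
v=cv2.cvtColor(im,cv2.COLOR_RGB2BGR)
pts=[g+xv*sx*22+yv*sy*5+[0,0,64] for sx in(-1,1) for sy in(-1,1)]+[g+yv*111+xv*s*33+[0,0,20] for s in(-1,1)]
for P in pts: u=fp(P);print(np.round(u,1));cv2.circle(v,(int(u[0]),int(u[1])),2,(255,0,255),-1)
cv2.imwrite('pics/w1o.png',v)
```

```text
1.35 [ 434.16131816 -433.13676901  139.68594256] [ 1.81898773e-04  7.84977261e-01  6.19524549e-01 -3.31557678e-06] yaw_x 76.56284719943751 [-0.17694077 -0.16768134 -0.06561135]
[240.7 179.3]
[240.7 166.4]
[298.4 179.9]
[299.  167.1]
[230.5  37.5]
[306.5  39.4]
```

View pics/w1o.png

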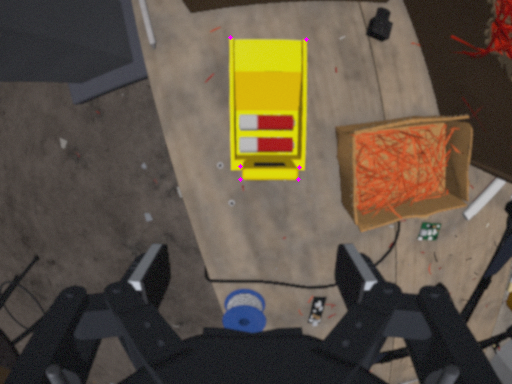

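The projected tab and lip corners (tab at rows 167–180, columns 241–299) fall right on the tray in the wrist view. The orange carton's left edge at column ~345 is close, so I descend with the jaws partly closed.

{"fn": "play_rows", "kwargs": {"steps": [{"jaw":0.3,"tx":19,"ty":19,"tz":-10,"roll":-0.007},{"jaw":0.3,"tx":19,"ty":19,"tz":-30,"roll":-0.007},{"jaw":0.3,"tx":19,"ty":19,"tz":-50,"roll":-0.007},{"jaw":0.3,"tx":19,"ty":19,"tz":-50,"roll":-0.007},{"jaw":0.3,"tx":19,"ty":19,"tz":-50,"roll":-0.007}]}}

```text
time: 2.02
ee_pos: [453.3, -414.1, 89.4]
orientation: [0.0, 0.787, 0.617, -0.0]
force: [-0.3, 0.3, 0.6]
finger_gap: 0.698
finger_force: 0.0
```

Run:
```python
from h import *
o=monitor.get_obs();cal=get_calibration('wrist');im=shot('wrist','w2.png');print(o['ee_pos'],o['finger_gap'])
```

```text
[ 453.3494432  -414.05033488   89.42528553] 0.6984115726731679
```

View pics/w2.png

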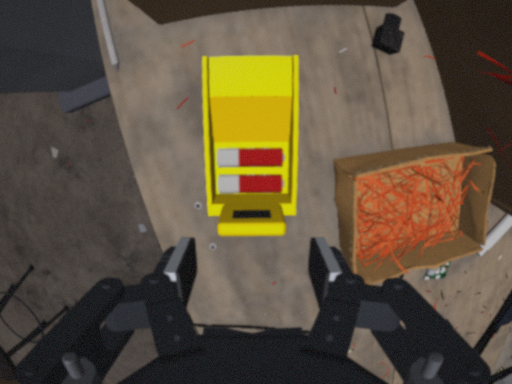

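The tab (218–285, 235) lies centred between the fingers, and the right finger clears the orange carton (left edge at column ~340). I go down and close in small steps to learn the force law.

{"fn": "play_rows", "kwargs": {"steps": [{"jaw":0.3,"tx":0,"ty":0,"tz":-30,"roll":0},{"jaw":0.3,"tx":0,"ty":0,"tz":-62,"roll":0},{"jaw":0.48,"tx":0,"ty":0,"tz":-62,"roll":0},{"jaw":0.49,"tx":0,"ty":0,"tz":-62,"roll":0},{"jaw":0.49,"tx":0,"ty":0,"tz":-62,"roll":0}]}}

```text
time: 2.7
ee_pos: [453.9, -414.0, 28.6]
orientation: [0.001, 0.787, 0.617, -0.0]
force: [-0.0, 0.2, -0.3]
finger_gap: 0.513
finger_force: 13.4
```

{"fn": "play_rows", "kwargs": {"steps": [{"jaw":0.5,"tx":0,"ty":0,"tz":0,"roll":0},{"jaw":0.5,"tx":0,"ty":0,"tz":0,"roll":0},{"jaw":0.5,"tx":0,"ty":0,"tz":0,"roll":0},{"jaw":0.5,"tx":0,"ty":0,"tz":0,"roll":0},{"jaw":0.5,"tx":0,"ty":0,"tz":0,"roll":0}]}}

```text
time: 3.32
ee_pos: [453.6, -413.5, 27.6]
orientation: [-0.0, 0.787, 0.617, 0.0]
force: [-0.1, -0.2, -0.2]
finger_gap: 0.509
finger_force: 37.7
```

Force follows the position error, so a light pivoting grip is possible later. I grip fully and lift.

{"fn": "play_rows", "kwargs": {"steps": [{"jaw":0.6,"tx":0,"ty":0,"tz":0,"roll":0},{"jaw":0.6,"tx":0,"ty":0,"tz":0,"roll":0},{"jaw":0.6,"tx":0,"ty":0,"tz":6,"roll":0},{"jaw":0.6,"tx":0,"ty":0,"tz":15,"roll":0},{"jaw":0.6,"tx":0,"ty":0,"tz":30,"roll":0}]}}

```text
time: 3.95
ee_pos: [453.4, -413.3, 57.9]
orientation: [-0.0, 0.787, 0.617, 0.0]
force: [0.2, 0.3, -0.9]
finger_gap: 0.501
finger_force: 61.0
```

Run:
```python
from h import *
o=monitor.get_obs();im=shot('side','s1.png');print(o['ee_pos'],o['finger_gap'],o['finger_force'],o['force'],o['torque'])
w=shot('wrist','w3.png')
s=cv2.imread('pics/s1.png')[220:310,280:400];s=cv2.resize(s,None,fx=4,fy=4,interpolation=cv2.INTER_CUBIC)
w=cv2.resize(cv2.imread('pics/w3.png')[:,100:400],(300,384));w=cv2.copyMakeBorder(w,0,0,0,0,cv2.BORDER_CONSTANT)
s=cv2.copyMakeBorder(s,0,24,0,0,cv2.BORDER_CONSTANT)
cv2.imwrite('pics/m1.png',np.hstack([s,w]))
```

```text
[ 453.39269866 -413.26681336   57.91785541] 0.5005971771906949 60.9813666343689 [ 0.22392984  0.33389351 -0.93852142] [-0.01633838 -0.01701978  0.02208326]
```

View pics/m1.png

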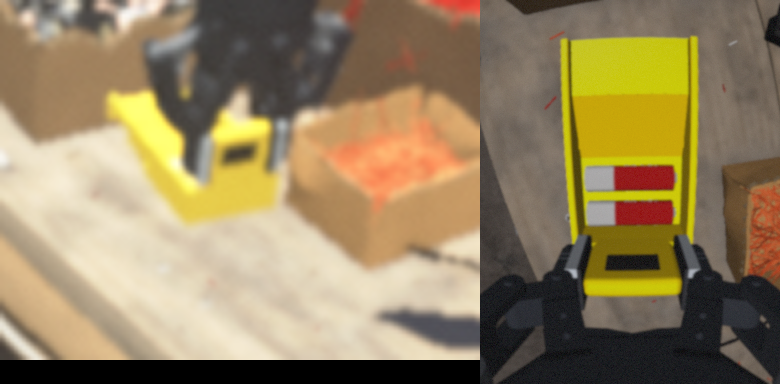

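```bash
cat >> h.py <<'E'
def fproj(P,cal):
    E=np.array(cal['extrinsics']);p=E[:3,:3].T@(np.array(P,float)-E[:3,3]);t=np.arctan2(np.hypot(p[0],p[1]),p[2]);a=np.arctan2(p[1],p[0])
    return np.array([cal['cx']+cal['fx']*t*np.cos(a),cal['cy']+cal['fx']*t*np.sin(a)])
def yellow(im,n=400):
    h=cv2.cvtColor(im,cv2.COLOR_RGB2HSV);m=cv2.inRange(h,(22,140,90),(36,255,255))
    k,l,s,c=cv2.connectedComponentsWithStats(m);i=1+np.argmax(s[1:,4]);return l==i
def tilt(show=True):
    """nose-down tilt of held tray from the lip's far edge row in the wrist picture"""
    o=monitor.get_obs();cal=get_calibration('wrist');im=camera('wrist');m=yellow(im)
    q=o['orientation'];a=2*np.arctan2(q[2],q[1]);yv=np.array([np.cos(a),np.sin(a),0]);tcp=o['ee_pos']
    v,u=np.nonzero(m);c=(np.abs(u-251)<20);row=np.percentile(v[c],0.5)
    res=[]
    G=tcp+[0,0,22.4]   # pivot: tray point (y -53, z 50)
    for th in np.radians(np.arange(-20,76,.25)):
        dy,dz=111,-30   # lip top front edge rel. to pivot (z 20)
        P=G+yv*(dy*np.cos(th)+dz*np.sin(th))+np.array([0,0,-dy*np.sin(th)+dz*np.cos(th)])
        res.append((abs(fproj(P,cal)[1]-row),np.degrees(th)))
    r=min(res);print('t',o['time'],'row',row,'tilt',r[1],'err',round(r[0],1),'tcp',tcp.round(1),'gap',round(o['finger_gap'],3),'ff',round(o['finger_force'],1),'F',o['force'].round(1));return im
E
python3 - <<'E'
from h import *
im=tilt()
E
```

```text
t 4.05 row 38.0 tilt 2.5 err 0.2 tcp [ 454.9 -415.1   60.5] gap 0.504 ff 61.0 F [ 0.5 -0.8 -1.6]
```

{"fn": "play_rows", "kwargs": {"steps": [{"jaw":0.49,"tx":0,"ty":0,"tz":0,"roll":0},{"jaw":0.49,"tx":0,"ty":0,"tz":0,"roll":0},{"jaw":0.49,"tx":0,"ty":0,"tz":0,"roll":0},{"jaw":0.49,"tx":0,"ty":0,"tz":0,"roll":0},{"jaw":0.49,"tx":0,"ty":0,"tz":0,"roll":0}]}}

```text
time: 4.72
ee_pos: [453.6, -413.5, 57.4]
orientation: [-0.0, 0.787, 0.617, -0.0]
force: [-0.9, 0.5, -1.4]
finger_gap: 0.51
finger_force: 23.9
```

Run:
```python
from h import *
im=tilt()
```

```text
t 4.725 row 38.0 tilt 2.25 err 0.1 tcp [ 453.6 -413.5   57.4] gap 0.51 ff 23.9 F [-0.9  0.5 -1.4]
```

{"fn": "play_rows", "kwargs": {"steps": [{"jaw":0.487,"tx":0,"ty":0,"tz":0,"roll":0},{"jaw":0.487,"tx":0,"ty":0,"tz":0,"roll":0},{"jaw":0.484,"tx":0,"ty":0,"tz":0,"roll":0},{"jaw":0.484,"tx":0,"ty":0,"tz":0,"roll":0},{"jaw":0.484,"tx":0,"ty":0,"tz":0,"roll":0}]}}

```text
time: 5.4
ee_pos: [453.7, -413.7, 57.8]
orientation: [0.0, 0.787, 0.617, -0.0]
force: [-0.1, -0.5, 0.7]
finger_gap: 0.513
finger_force: 0.0
```

Run:
```python
from h import *
im=tilt()
```

```text
t 5.4 row 61.0 tilt 14.0 err 0.0 tcp [ 453.7 -413.7   57.8] gap 0.513 ff 0.0 F [-0.1 -0.5  0.7]
```

The tray slipped out at zero force, dropping back to the bench. I descend, verify, and regrip.

{"fn": "play_rows", "kwargs": {"steps": [{"jaw":0.4,"tx":0,"ty":0,"tz":0,"roll":0},{"jaw":0.4,"tx":0,"ty":0,"tz":-15,"roll":0},{"jaw":0.4,"tx":0,"ty":0,"tz":-30,"roll":0},{"jaw":0.4,"tx":0,"ty":0,"tz":-30,"roll":0},{"jaw":0.4,"tx":0,"ty":0,"tz":-30,"roll":0}]}}

```text
time: 6.08
ee_pos: [453.2, -413.0, 26.4]
orientation: [-0.001, 0.787, 0.617, -0.0]
force: [-0.4, -0.1, 0.4]
finger_gap: 0.605
finger_force: 0.0
```

Run:
```python
from h import *
im=tilt();cv2.imwrite('pics/w4.png',cv2.cvtColor(im,cv2.COLOR_RGB2BGR))
```

```text
t 6.075 row 53.0 tilt 10.0 err 0.0 tcp [ 453.2 -413.    26.4] gap 0.605 ff 0.0 F [-0.4 -0.1  0.4]
```

View pics/w4.png

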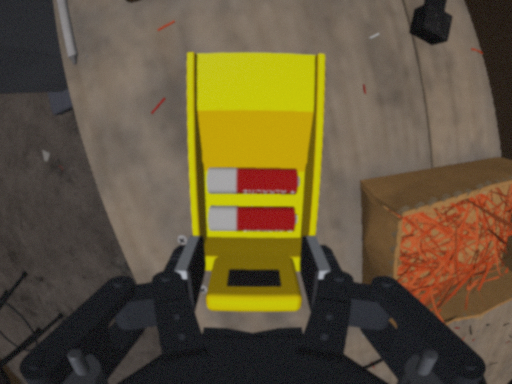

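Run:
```python
from h import *
c=get_calibration('wrist');o=monitor.get_obs();print(o['ee_pos'])
for u,v,z in[(187,54,28),(326,55,28),(256,53,20),(207,305,64),(300,305,64),(254,308,64)]: print(u,v,onz('wrist',u,v,z,c).round(1))
```

```text
[ 453.26321844 -413.13405624   26.6989036 ]
187 54 [ 447.7 -308.9   28. ]
326 55 [ 511.4 -324.6   28. ]
256 53 [ 479.5 -315.8   20. ]
207 305 [ 432.  -418.2   64. ]
300 305 [ 472.4 -428.    64. ]
254 308 [ 452.1 -424.4   64. ]
```

{"fn": "play_rows", "kwargs": {"steps": [{"jaw":0.4,"tx":-1.7,"ty":-7,"tz":0,"roll":0},{"jaw":0.4,"tx":-1.7,"ty":-7,"tz":0,"roll":0},{"jaw":0.6,"tx":-1.7,"ty":-7,"tz":0,"roll":0},{"jaw":0.6,"tx":-1.7,"ty":-7,"tz":0,"roll":0},{"jaw":0.6,"tx":-1.7,"ty":-7,"tz":0,"roll":0}]}}

```text
time: 6.75
ee_pos: [452.1, -421.0, 27.9]
orientation: [0.001, 0.787, 0.617, -0.0]
force: [0.1, -1.6, 2.8]
finger_gap: 0.509
finger_force: 61.2
```

{"fn": "play_rows", "kwargs": {"steps": [{"jaw":0.6,"tx":0,"ty":0,"tz":4,"roll":0},{"jaw":0.6,"tx":0,"ty":0,"tz":10,"roll":0},{"jaw":0.6,"tx":0,"ty":0,"tz":20,"roll":0},{"jaw":0.6,"tx":0,"ty":0,"tz":25,"roll":0},{"jaw":0.6,"tx":0,"ty":0,"tz":25,"roll":0}]}}

```text
time: 7.38
ee_pos: [452.2, -420.9, 53.4]
orientation: [0.001, 0.787, 0.617, 0.0]
force: [0.2, -0.4, -1.6]
finger_gap: 0.504
finger_force: 60.9
```

Run:
```python
from h import *
im=tilt()
```

```text
t 7.375 row 38.0 tilt 2.25 err 0.1 tcp [ 452.2 -420.9   53.4] gap 0.504 ff 60.9 F [ 0.2 -0.4 -1.6]
```

{"fn": "play_rows", "kwargs": {"steps": [{"jaw":0.488,"tx":0,"ty":0,"tz":0,"roll":0},{"jaw":0.488,"tx":0,"ty":0,"tz":0,"roll":0},{"jaw":0.488,"tx":0,"ty":0,"tz":0,"roll":0},{"jaw":0.488,"tx":0,"ty":0,"tz":0,"roll":0},{"jaw":0.488,"tx":0,"ty":0,"tz":0,"roll":0}]}}

```text
time: 8.05
ee_pos: [451.9, -420.5, 52.4]
orientation: [-0.0, 0.787, 0.617, 0.0]
force: [0.4, -0.1, -1.5]
finger_gap: 0.514
finger_force: 14.6
```

Run:
```python
from h import *
im=tilt()
```

```text
t 8.05 row 38.0 tilt 2.25 err 0.1 tcp [ 451.9 -420.5   52.4] gap 0.514 ff 14.6 F [ 0.4 -0.1 -1.5]
```

{"fn": "play_rows", "kwargs": {"steps": [{"jaw":0.487,"tx":0,"ty":0,"tz":0,"roll":0},{"jaw":0.487,"tx":0,"ty":0,"tz":0,"roll":0},{"jaw":0.487,"tx":0,"ty":0,"tz":0,"roll":0},{"jaw":0.487,"tx":0,"ty":0,"tz":0,"roll":0},{"jaw":0.487,"tx":0,"ty":0,"tz":0,"roll":0}]}}

```text
time: 8.72
ee_pos: [451.9, -420.5, 52.5]
orientation: [-0.0, 0.787, 0.617, -0.0]
force: [0.4, 0.1, -1.2]
finger_gap: 0.509
finger_force: 10.2
```

Run:
```python
from h import *
im=tilt()
```

```text
t 8.725 row 38.0 tilt 2.25 err 0.1 tcp [ 451.9 -420.5   52.5] gap 0.509 ff 10.2 F [ 0.4  0.1 -1.2]
```

{"fn": "play_rows", "kwargs": {"steps": [{"jaw":0.486,"tx":0,"ty":0,"tz":0,"roll":0},{"jaw":0.486,"tx":0,"ty":0,"tz":0,"roll":0},{"jaw":0.486,"tx":0,"ty":0,"tz":0,"roll":0},{"jaw":0.486,"tx":0,"ty":0,"tz":0,"roll":0},{"jaw":0.486,"tx":0,"ty":0,"tz":0,"roll":0}]}}

```text
time: 9.4
ee_pos: [451.9, -420.5, 52.5]
orientation: [-0.0, 0.787, 0.617, -0.0]
force: [-0.1, -0.3, -1.5]
finger_gap: 0.515
finger_force: 6.1
```

Run:
```python
from h import *
im=tilt()
```

```text
t 9.4 row 38.0 tilt 2.25 err 0.1 tcp [ 451.9 -420.5   52.5] gap 0.515 ff 6.1 F [-0.1 -0.3 -1.5]
```

{"fn": "play_rows", "kwargs": {"steps": [{"jaw":0.4855,"tx":0,"ty":0,"tz":0,"roll":0},{"jaw":0.4855,"tx":0,"ty":0,"tz":0,"roll":0},{"jaw":0.4855,"tx":0,"ty":0,"tz":0,"roll":0},{"jaw":0.4855,"tx":0,"ty":0,"tz":0,"roll":0},{"jaw":0.4855,"tx":0,"ty":0,"tz":0,"roll":0}]}}

```text
time: 10.07
ee_pos: [451.9, -420.5, 52.5]
orientation: [0.0, 0.787, 0.617, 0.0]
force: [-0.5, 0.1, -1.7]
finger_gap: 0.517
finger_force: 4.3
```

Run:
```python
from h import *
im=tilt()
```

```text
t 10.075 row 38.0 tilt 2.25 err 0.1 tcp [ 451.9 -420.5   52.5] gap 0.517 ff 4.3 F [-0.5  0.1 -1.7]
```

{"fn": "play_rows", "kwargs": {"steps": [{"jaw":0.4852,"tx":0,"ty":0,"tz":0,"roll":0},{"jaw":0.4852,"tx":0,"ty":0,"tz":0,"roll":0},{"jaw":0.4852,"tx":0,"ty":0,"tz":0,"roll":0},{"jaw":0.4852,"tx":0,"ty":0,"tz":0,"roll":0},{"jaw":0.4852,"tx":0,"ty":0,"tz":0,"roll":0}]}}

```text
time: 10.75
ee_pos: [451.9, -420.5, 52.5]
orientation: [0.0, 0.787, 0.617, 0.0]
force: [0.2, -0.4, -1.6]
finger_gap: 0.515
finger_force: 1.5
```

Run:
```python
from h import *
im=tilt()
```

```text
t 10.75 row 70.0 tilt 18.5 err 0.2 tcp [ 451.9 -420.5   52.5] gap 0.515 ff 1.5 F [ 0.2 -0.4 -1.6]
```

{"fn": "play_rows", "kwargs": {"steps": [{"jaw":0.4849,"tx":0,"ty":0,"tz":0,"roll":0},{"jaw":0.4849,"tx":0,"ty":0,"tz":0,"roll":0},{"jaw":0.4849,"tx":0,"ty":0,"tz":0,"roll":0},{"jaw":0.4849,"tx":0,"ty":0,"tz":0,"roll":0},{"jaw":0.4849,"tx":0,"ty":0,"tz":0,"roll":0}]}}

```text
time: 11.42
ee_pos: [451.9, -420.5, 52.5]
orientation: [0.0, 0.787, 0.617, 0.0]
force: [-0.6, 0.7, 0.3]
finger_gap: 0.518
finger_force: 0.0
```

Run:
```python
from h import *
im=tilt()
```

```text
t 11.425 row 74.0 tilt 20.25 err 0.2 tcp [ 451.9 -420.5   52.5] gap 0.518 ff 0.0 F [-0.6  0.7  0.3]
```

{"fn": "play_rows", "kwargs": {"steps": [{"jaw":0.4,"tx":0,"ty":0,"tz":0,"roll":0},{"jaw":0.4,"tx":0,"ty":0,"tz":-12,"roll":0},{"jaw":0.4,"tx":0,"ty":0,"tz":-25,"roll":0},{"jaw":0.4,"tx":0,"ty":0,"tz":-25,"roll":0},{"jaw":0.4,"tx":0,"ty":0,"tz":-25,"roll":0}]}}

```text
time: 12.1
ee_pos: [451.6, -420.2, 26.9]
orientation: [-0.001, 0.787, 0.617, -0.0]
force: [0.3, -1.5, 0.4]
finger_gap: 0.599
finger_force: 0.0
```

```bash
cat >> h.py <<'E'
def tabpos():
    o=monitor.get_obs();cal=get_calibration('wrist');im=camera('wrist');m=yellow(im)
    v,u=np.nonzero(m);c=np.abs(u-254)<15
    r0,r1=v[c].min(),np.percentile(v[c],99.5)
    L=onz('wrist',254,r0,20,cal);B=onz('wrist',254,r1+1,64,cal)
    q=o['orientation'];a=2*np.arctan2(q[2],q[1]);yv=np.array([np.cos(a),np.sin(a),0])
    for nm,P in(('lip',L),('tabrear',B)): print(nm,P.round(1),'along y from tcp',((P-o['ee_pos'])@yv).round(1))
    cols=u[v==int(r1)-4];print('tab cols',cols.min(),cols.max(),'rows',r0,r1,'tcp',o['ee_pos'].round(1)); return im
E
python3 - <<'E'
from h import *
im=tabpos();cv2.imwrite('pics/w5.png',cv2.cvtColor(im,cv2.COLOR_RGB2BGR))
E
```

```text
lip [ 474.9 -331.1   20. ] along y from tcp 92.1
tabrear [ 448. -442.   64.] along y from tcp -22.0
tab cols 209 297 rows 70 324.0 tcp [ 451.6 -420.2   26.9]
```

View pics/w5.png

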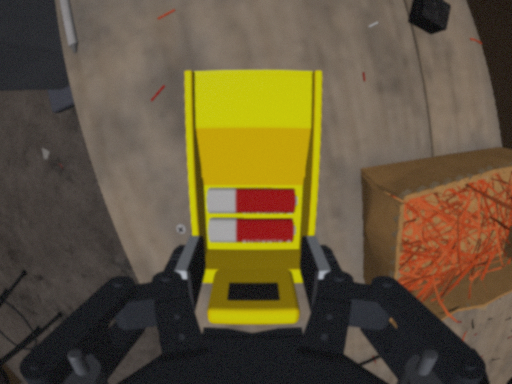

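The tray stands level on the bench with both cells in it (lip edge row 70, tab rear row 324); it moved back about 16 mm. I shift the tool and regrip.

{"fn": "play_rows", "kwargs": {"steps": [{"jaw":0.35,"tx":-3.8,"ty":-15.2,"tz":0,"roll":0},{"jaw":0.35,"tx":-3.8,"ty":-15.2,"tz":0,"roll":0},{"jaw":0.6,"tx":-3.8,"ty":-15.2,"tz":0,"roll":0},{"jaw":0.6,"tx":-3.8,"ty":-15.2,"tz":0,"roll":0},{"jaw":0.6,"tx":-3.8,"ty":-15.2,"tz":0,"roll":0}]}}

```text
time: 12.78
ee_pos: [448.3, -436.2, 28.0]
orientation: [0.001, 0.787, 0.618, -0.0]
force: [-0.9, -1.9, 1.8]
finger_gap: 0.507
finger_force: 61.2
```

{"fn": "play_rows", "kwargs": {"steps": [{"jaw":0.6,"tx":0,"ty":0,"tz":10,"roll":0},{"jaw":0.6,"tx":0,"ty":0,"tz":40,"roll":0},{"jaw":0.6,"tx":10,"ty":0,"tz":80,"roll":0},{"jaw":0.6,"tx":20,"ty":0,"tz":120,"roll":0},{"jaw":0.6,"tx":30,"ty":0,"tz":165,"roll":0}]}}

```text
time: 13.4
ee_pos: [477.8, -434.5, 192.8]
orientation: [-0.001, 0.787, 0.617, 0.0]
force: [0.8, -0.4, -1.4]
finger_gap: 0.502
finger_force: 61.2
```

Run:
```python
from h import *
im=tilt()
```

```text
t 13.4 row 38.0 tilt 2.25 err 0.1 tcp [ 477.8 -434.5  192.8] gap 0.502 ff 61.2 F [ 0.8 -0.4 -1.4]
```

{"fn": "play_rows", "kwargs": {"steps": [{"jaw":0.6,"tx":0,"ty":25,"tz":0,"roll":0.02},{"jaw":0.6,"tx":0,"ty":70,"tz":0,"roll":0.04},{"jaw":0.6,"tx":0,"ty":120,"tz":0,"roll":0.06},{"jaw":0.6,"tx":0,"ty":170,"tz":0,"roll":0.07},{"jaw":0.6,"tx":0,"ty":220,"tz":0,"roll":0.09}]}}

```text
time: 14.08
ee_pos: [477.4, -213.5, 191.9]
orientation: [-0.001, 0.758, 0.652, 0.0]
force: [1.2, -0.3, -1.8]
finger_gap: 0.505
finger_force: 61.2
```

{"fn": "play_rows", "kwargs": {"steps": [{"jaw":0.6,"tx":0,"ty":50,"tz":0,"roll":0.02},{"jaw":0.6,"tx":0,"ty":100,"tz":0,"roll":0.04},{"jaw":0.6,"tx":0,"ty":150,"tz":0,"roll":0.06},{"jaw":0.6,"tx":0,"ty":200,"tz":0,"roll":0.08},{"jaw":0.6,"tx":0,"ty":250,"tz":0,"roll":0.1}]}}

```text
time: 14.7
ee_pos: [477.1, 36.2, 192.1]
orientation: [-0.0, 0.724, 0.689, -0.0]
force: [0.7, 0.7, -0.5]
finger_gap: 0.507
finger_force: 61.2
```

{"fn": "play_rows", "kwargs": {"steps": [{"jaw":0.6,"tx":-12,"ty":45,"tz":0,"roll":0},{"jaw":0.6,"tx":-25,"ty":90,"tz":0,"roll":0},{"jaw":0.6,"tx":-40,"ty":130,"tz":0,"roll":0},{"jaw":0.6,"tx":-52,"ty":160,"tz":0,"roll":0},{"jaw":0.6,"tx":-60,"ty":185,"tz":0,"roll":0}]}}

```text
time: 15.32
ee_pos: [416.4, 220.5, 191.9]
orientation: [-0.001, 0.724, 0.69, -0.001]
force: [-0.5, -0.1, -2.0]
finger_gap: 0.505
finger_force: 61.2
```

Run:
```python
from h import *
im=tilt();cv2.imwrite('pics/w6.png',cv2.cvtColor(im,cv2.COLOR_RGB2BGR))
o=monitor.get_obs();q=o['orientation'];print(np.degrees(2*np.arctan2(q[2],q[1])));c=get_calibration('wrist')
np.save('w6cal.npy',c,allow_pickle=True)
for P in [(488.6,346.1,70),(357.9,352.8,70)]: print(fproj(P,c))
```

```text
t 15.325 row 38.0 tilt 2.5 err 0.2 tcp [416.4 220.5 191.9] gap 0.505 ff 61.2 F [-0.5 -0.1 -2. ]
87.26134146015985
[327.73201389  48.91248364]
[180.23548249  48.13329489]
```

View pics/w6.png

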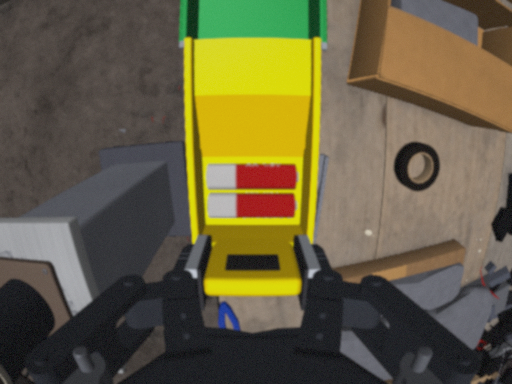

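Run:
```python
from h import *
im=cv2.imread('pics/w6.png')
for u in(181,183,185,323,325,327): print(u,[(v,tuple(int(x) for x in im[v,u])) for v in range(32,56,2)])
c=np.load('w6cal.npy',allow_pickle=True).item()
for v in(38,40,42,44,46,48): print(v,onz('wrist',182,v,68,c).round(1),onz('wrist',326,v,68,c).round(1))
```

```text
181 [(32, (80, 155, 47)), (34, (78, 151, 45)), (36, (79, 151, 51)), (38, (80, 152, 46)), (40, (111, 156, 93)), (42, (151, 147, 139)), (44, (157, 148, 146)), (46, (143, 137, 133)), (48, (92, 91, 91)), (50, (75, 80, 88)), (52, (69, 75, 83)), (54, (69, 75, 83))]
183 [(32, (84, 160, 52)), (34, (84, 162, 52)), (36, (88, 163, 57)), (38, (79, 165, 97)), (40, (99, 167, 141)), (42, (134, 165, 165)), (44, (133, 157, 164)), (46, (117, 150, 156)), (48, (73, 124, 135)), (50, (61, 126, 140)), (52, (59, 130, 141)), (54, (60, 123, 137))]
185 [(32, (71, 137, 41)), (34, (69, 134, 41)), (36, (68, 142, 72)), (38, (48, 186, 177)), (40, (36, 207, 212)), (42, (46, 203, 212)), (44, (47, 203, 211)), (46, (44, 205, 210)), (48, (25, 205, 209)), (50, (13, 205, 213)), (52, (13, 207, 213)), (54, (10, 201, 208))]
323 [(32, (82, 155, 47)), (34, (80, 156, 51)), (36, (78, 154, 44)), (38, (80, 155, 50)), (40, (84, 156, 62)), (42, (138, 158, 122)), (44, (163, 157, 152)), (46, (162, 155, 149)), (48, (147, 140, 135)), (50, (104, 106, 107)), (52, (100, 112, 123)), (54, (106, 119, 132))]
325 [(32, (81, 152, 51)), (34, (74, 147, 47)), (36, (76, 146, 50)), (38, (75, 144, 48)), (40, (80, 149, 56)), (42, (129, 155, 112)), (44, (161, 153, 148)), (46, (160, 155, 149)), (48, (146, 141, 137)), (50, (106, 109, 111)), (52, (99, 108, 120)), (54, (105, 115, 128))]
327 [(32, (98, 133, 109)), (34, (93, 127, 106)), (36, (93, 124, 104)), (38, (97, 125, 109)), (40, (101, 133, 112)), (42, (106, 132, 116)), (44, (125, 131, 132)), (46, (127, 132, 136)), (48, (118, 125, 131)), (50, (104, 115, 123)), (52, (103, 113, 126)), (54, (104, 115, 128))]
38 [359.4 362.7  68. ] [488.1 356.8  68. ]
40 [359.4 360.8  68. ] [488.  354.9  68. ]
42 [359.3 358.8  68. ] [487.9 353.   68. ]
44 [359.2 356.9  68. ] [487.8 351.1  68. ]
46 [359.1 355.   68. ] [487.7 349.2  68. ]
48 [359.1 353.1  68. ] [487.5 347.3  68. ]
```

{"fn": "play_rows", "kwargs": {"steps": [{"jaw":0.6,"tx":1,"ty":15,"tz":-20,"roll":0},{"jaw":0.6,"tx":2,"ty":30,"tz":-45,"roll":0},{"jaw":0.6,"tx":2,"ty":41,"tz":-70,"roll":0},{"jaw":0.6,"tx":2,"ty":41,"tz":-86,"roll":0},{"jaw":0.6,"tx":2,"ty":41,"tz":-86,"roll":0}]}}

```text
time: 16.0
ee_pos: [418.8, 259.4, 104.9]
orientation: [-0.001, 0.725, 0.689, -0.002]
force: [-0.5, -0.1, -1.1]
finger_gap: 0.505
finger_force: 61.2
```

Run:
```python
from h import *
im=tilt();cv2.imwrite('pics/w7.png',cv2.cvtColor(im,cv2.COLOR_RGB2BGR))
c=get_calibration('wrist');b=cv2.cvtColor(im,cv2.COLOR_RGB2BGR)
for u in(160,165,170,340,335,330): print(u,[(v,tuple(int(x) for x in b[v,u])) for v in range(36,90,3)])
for P in [(488.6,347.6,70),(357.9,355,70)]: print(fproj(P,c))
```

```text
t 16.0 row 38.0 tilt 2.5 err 0.0 tcp [418.8 259.4 104.9] gap 0.505 ff 61.2 F [-0.5 -0.1 -1.1]
160 [(36, (24, 47, 18)), (39, (16, 46, 10)), (42, (27, 51, 15)), (45, (30, 49, 23)), (48, (23, 46, 14)), (51, (27, 50, 18)), (54, (32, 52, 24)), (57, (28, 50, 18)), (60, (29, 51, 20)), (63, (28, 49, 16)), (66, (27, 54, 20)), (69, (23, 51, 10)), (72, (70, 75, 64)), (75, (156, 150, 143)), (78, (159, 152, 147)), (81, (155, 146, 144)), (84, (105, 102, 97)), (87, (69, 72, 81))]
165 [(36, (24, 50, 24)), (39, (25, 52, 13)), (42, (16, 47, 11)), (45, (29, 53, 17)), (48, (24, 51, 16)), (51, (27, 48, 14)), (54, (24, 51, 17)), (57, (25, 49, 16)), (60, (33, 53, 24)), (63, (26, 51, 10)), (66, (32, 51, 21)), (69, (29, 52, 15)), (72, (91, 91, 83)), (75, (158, 151, 146)), (78, (159, 152, 147)), (81, (150, 143, 138)), (84, (98, 95, 91)), (87, (66, 71, 75))]
170 [(36, (26, 49, 18)), (39, (33, 54, 26)), (42, (26, 48, 16)), (45, (22, 45, 12)), (48, (34, 52, 23)), (51, (20, 44, 10)), (54, (31, 52, 20)), (57, (20, 45, 10)), (60, (30, 51, 17)), (63, (23, 51, 13)), (66, (26, 51, 18)), (69, (31, 53, 17)), (72, (100, 
[... 605 characters left out ...]
 (35, 66, 22)), (54, (30, 66, 13)), (57, (35, 65, 19)), (60, (37, 66, 22)), (63, (30, 64, 23)), (66, (34, 65, 22)), (69, (30, 63, 17)), (72, (45, 70, 33)), (75, (155, 147, 141)), (78, (165, 157, 151)), (81, (168, 160, 155)), (84, (142, 134, 130)), (87, (64, 71, 62))]
330 [(36, (34, 66, 25)), (39, (36, 65, 20)), (42, (33, 64, 21)), (45, (34, 64, 20)), (48, (37, 66, 22)), (51, (33, 63, 16)), (54, (31, 65, 16)), (57, (34, 63, 20)), (60, (34, 65, 15)), (63, (37, 65, 25)), (66, (34, 64, 18)), (69, (25, 63, 13)), (72, (51, 72, 39)), (75, (162, 154, 149)), (78, (167, 157, 152)), (81, (162, 153, 149)), (84, (137, 129, 125)), (87, (49, 63, 42))]
[356.75622363  81.30585609]
[143.24898766  80.28588302]
```

{"fn": "play_rows", "kwargs": {"steps": [{"jaw":0.6,"tx":0,"ty":2,"tz":-10,"roll":0},{"jaw":0.6,"tx":0,"ty":2,"tz":-18,"roll":0},{"jaw":0.6,"tx":0,"ty":2,"tz":-22,"roll":0},{"jaw":0.6,"tx":0,"ty":2,"tz":-24,"roll":0},{"jaw":0.6,"tx":0,"ty":2,"tz":-26,"roll":0}]}}

```text
time: 16.68
ee_pos: [420.3, 262.3, 80.6]
orientation: [0.0, 0.725, 0.689, 0.0]
force: [-1.5, -1.8, 1.6]
finger_gap: 0.505
finger_force: 61.5
```

Run:
```python
from h import *
im=tilt()
```

```text
t 16.675 row 38.0 tilt 2.5 err 0.2 tcp [420.3 262.3  80.6] gap 0.505 ff 61.5 F [-1.5 -1.8  1.6]
```

{"fn": "play_rows", "kwargs": {"steps": [{"jaw":0.49,"tx":0,"ty":0,"tz":0,"roll":0},{"jaw":0.487,"tx":0,"ty":0,"tz":0,"roll":0},{"jaw":0.4855,"tx":0,"ty":0,"tz":0,"roll":0},{"jaw":0.4855,"tx":0,"ty":1,"tz":3,"roll":0},{"jaw":0.4855,"tx":0,"ty":3,"tz":6,"roll":0}]}}

```text
time: 17.35
ee_pos: [420.0, 265.3, 86.6]
orientation: [-0.0, 0.725, 0.689, -0.0]
force: [0.5, 0.0, -2.2]
finger_gap: 0.515
finger_force: 3.1
```

Run:
```python
from h import *
im=tilt()
```

```text
t 17.35 row 45.0 tilt 6.000000000000001 err 0.1 tcp [420.  265.3  86.6] gap 0.515 ff 3.1 F [ 0.5  0.  -2.2]
```

{"fn": "play_rows", "kwargs": {"steps": [{"jaw":0.4854,"tx":0,"ty":1.2,"tz":3,"roll":0},{"jaw":0.4854,"tx":0,"ty":2.6,"tz":6,"roll":0},{"jaw":0.4854,"tx":0,"ty":4,"tz":9,"roll":0},{"jaw":0.4854,"tx":0,"ty":5.5,"tz":12,"roll":0},{"jaw":0.4854,"tx":0,"ty":7,"tz":14.5,"roll":0}]}}

```text
time: 18.02
ee_pos: [420.1, 272.4, 101.2]
orientation: [0.0, 0.725, 0.689, 0.0]
force: [0.8, -0.1, -1.8]
finger_gap: 0.518
finger_force: 2.6
```

Run:
```python
from h import *
im=tilt()
```

```text
t 18.025 row 62.0 tilt 14.500000000000002 err 0.2 tcp [420.1 272.4 101.2] gap 0.518 ff 2.6 F [ 0.8 -0.1 -1.8]
```

{"fn": "play_rows", "kwargs": {"steps": [{"jaw":0.4853,"tx":0,"ty":1.5,"tz":2,"roll":0},{"jaw":0.4853,"tx":0,"ty":3.2,"tz":4.2,"roll":0},{"jaw":0.4853,"tx":0,"ty":5,"tz":6.5,"roll":0},{"jaw":0.4853,"tx":0,"ty":7,"tz":8.8,"roll":0},{"jaw":0.4853,"tx":0,"ty":9,"tz":11,"roll":0}]}}

```text
time: 18.7
ee_pos: [420.1, 281.4, 112.1]
orientation: [-0.0, 0.725, 0.689, -0.0]
force: [-0.2, -0.1, -1.6]
finger_gap: 0.519
finger_force: 2.1
```

Run:
```python
from h import *
im=tilt()
```

```text
t 18.7 row 77.0 tilt 21.75 err 0.1 tcp [420.1 281.4 112.1] gap 0.519 ff 2.1 F [-0.2 -0.1 -1.6]
```

{"fn": "play_rows", "kwargs": {"steps": [{"jaw":0.4852,"tx":0,"ty":0,"tz":0,"roll":0},{"jaw":0.4852,"tx":0,"ty":1,"tz":1,"roll":0},{"jaw":0.4852,"tx":0,"ty":3,"tz":3,"roll":0},{"jaw":0.4852,"tx":0,"ty":5,"tz":5,"roll":0},{"jaw":0.4852,"tx":0,"ty":7,"tz":7,"roll":0}]}}

```text
time: 19.38
ee_pos: [420.1, 288.4, 119.1]
orientation: [0.0, 0.725, 0.689, 0.0]
force: [-1.1, 0.2, -1.2]
finger_gap: 0.511
finger_force: 1.6
```

Run:
```python
from h import *
im=tilt()
```

```text
t 19.375 row 88.0 tilt 27.0 err 0.0 tcp [420.1 288.4 119.1] gap 0.511 ff 1.6 F [-1.1  0.2 -1.2]
```

{"fn": "play_rows", "kwargs": {"steps": [{"jaw":0.4852,"tx":0,"ty":1,"tz":1,"roll":0},{"jaw":0.4852,"tx":0,"ty":2.5,"tz":2.5,"roll":0},{"jaw":0.4852,"tx":0,"ty":4,"tz":4,"roll":0},{"jaw":0.4852,"tx":0,"ty":5.5,"tz":5.5,"roll":0},{"jaw":0.4852,"tx":0,"ty":7,"tz":7,"roll":0}]}}

```text
time: 20.05
ee_pos: [420.1, 295.4, 126.1]
orientation: [-0.0, 0.725, 0.689, 0.0]
force: [0.7, 0.2, -0.6]
finger_gap: 0.514
finger_force: 1.5
```

Run:
```python
from h import *
im=tilt()
```

```text
t 20.05 row 99.0 tilt 32.0 err 0.3 tcp [420.1 295.4 126.1] gap 0.514 ff 1.5 F [ 0.7  0.2 -0.6]
```

{"fn": "play_rows", "kwargs": {"steps": [{"jaw":0.4852,"tx":0,"ty":1.5,"tz":1,"roll":0},{"jaw":0.4852,"tx":0,"ty":3,"tz":2.2,"roll":0},{"jaw":0.4852,"tx":0,"ty":4.5,"tz":3.5,"roll":0},{"jaw":0.4852,"tx":0,"ty":6,"tz":4.8,"roll":0},{"jaw":0.4852,"tx":0,"ty":7.5,"tz":6,"roll":0}]}}

```text
time: 20.72
ee_pos: [420.1, 302.9, 132.1]
orientation: [0.0, 0.725, 0.689, 0.0]
force: [-0.2, 0.4, -1.4]
finger_gap: 0.52
finger_force: 1.5
```

Run:
```python
from h import *
im=tilt();cv2.imwrite('pics/w8.png',cv2.cvtColor(im,cv2.COLOR_RGB2BGR))
```

```text
t 20.725 row 100.0 tilt 32.5 err 0.1 tcp [420.1 302.9 132.1] gap 0.52 ff 1.5 F [-0.2  0.4 -1.4]
```

View pics/w8.png

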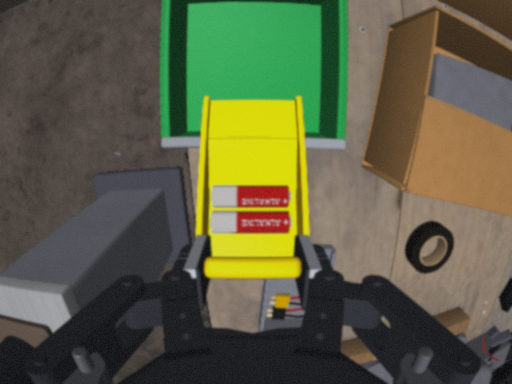

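The tray sits at about 30° with both cells still on the floor (rows 195 and 222); the nose (row 97) has stopped following. I check the tilt independently from the nose corners' spacing.

```bash
cat >> h.py <<'E'
def nose(im,cal,o):
    m=yellow(im);q=o['orientation'];a=2*np.arctan2(q[2],q[1]);yv=np.array([np.cos(a),np.sin(a),0])
    v,u=np.nonzero(m);r0=v.min()
    cs=[];
    for r in range(r0+3,r0+8): c=u[v==r];cs.append((c.min()-.5,c.max()+.5))
    l,r=np.mean(cs,0);row=r0
    Z=np.arange(0,160,.25);w=[np.linalg.norm(onz('wrist',l,row,z,cal)-onz('wrist',r,row,z,cal)) for z in Z]
    z=Z[np.argmin(np.abs(np.array(w)-66))];P=(onz('wrist',l,row,z,cal)+onz('wrist',r,row,z,cal))/2
    d=P-(o['ee_pos']+[0,0,22.4]);print('nose px',l,r,row,'P',P.round(1),'rel pivot y,z',(d@yv).round(1),d[2].round(1),'dist',np.hypot(d@yv,d[2]).round(1),'tilt',np.degrees(np.arctan2(-d[2],d@yv)-np.arctan2(22,111)).round(1))
E
python3 - <<'E'
from h import *
im=cv2.cvtColor(cv2.imread('pics/w8.png'),cv2.COLOR_BGR2RGB);o=monitor.get_obs();c=get_calibration('wrist')
nose(im,c,o)
im=cv2.cvtColor(cv2.imread('pics/w6.png'),cv2.COLOR_BGR2RGB);c=np.load('w6cal.npy',allow_pickle=True).item();o['ee_pos']=np.array([416.4,220.5,191.9]);nose(im,c,o)
E
```

```text
nose px 202.9 301.5 96 P [424.6 383.6  73.8] rel pivot y,z 80.7 -80.9 dist 114.3 tilt 33.9
nose px 183.9 320.5 36 P [421.5 339.4 159.8] rel pivot y,z 119.0 -54.6 dist 130.9 tilt 13.4
```

```bash
sed -i 's/G=tcp+\[0,0,22.4\]/G=tcp+[0,0,22.4]-3*yv/' h.py
python3 - <<'E'
from h import *
im=tilt()
h=cv2.cvtColor(im,cv2.COLOR_RGB2HSV);m=cv2.inRange(h,(0,150,80),(8,255,255))|cv2.inRange(h,(172,150,80),(180,255,255));v,u=np.nonzero(m[150:260,190:310]);print('red rows',np.bincount(v+150)[150:])
E
```

```text
t 20.775 row 100.0 tilt 30.5 err 0.1 tcp [420.2 303.1 132.3] gap 0.515 ff 1.5 F [ 0.5 -0.5 -1.5]
red rows [ 0  0  0  0  0  0  0  0  0  0  0  0  0  0  0  0  0  0  0  0  0  0  0  0
  0  0  0  0  0  0  0  0  0  0  0  0 49 49 50 50 50 50 50 50 50 50 50 31
  8  7 10 12 15 26 49  6  0  0  0  0  0  0 49 50 50 50 51 51 18  6  6 11
 14 15 20 44 51 51 50 50 50 50]
```

{"fn": "play_rows", "kwargs": {"steps": [{"jaw":0.4852,"tx":0,"ty":-6,"tz":-6,"roll":0},{"jaw":0.4852,"tx":0,"ty":-6,"tz":2,"roll":0},{"jaw":0.4852,"tx":0,"ty":-6,"tz":-6,"roll":0},{"jaw":0.4852,"tx":0,"ty":-6,"tz":2,"roll":0},{"jaw":0.4852,"tx":0,"ty":-6,"tz":2,"roll":0}]}}

```text
time: 21.45
ee_pos: [420.7, 297.0, 134.9]
orientation: [0.0, 0.725, 0.689, 0.001]
force: [-0.9, -0.6, -0.6]
finger_gap: 0.516
finger_force: 1.5
```

Run:
```python
from h import *
im=tilt()
```

```text
t 21.45 row 108.0 tilt 34.25 err 0.0 tcp [420.7 297.  134.9] gap 0.516 ff 1.5 F [-0.9 -0.6 -0.6]
```

{"fn": "play_rows", "kwargs": {"steps": [{"jaw":0.4852,"tx":0,"ty":2,"tz":-6,"roll":0},{"jaw":0.4852,"tx":0,"ty":3,"tz":2,"roll":0},{"jaw":0.4852,"tx":0,"ty":4,"tz":-6,"roll":0},{"jaw":0.4852,"tx":0,"ty":5,"tz":2,"roll":0},{"jaw":0.4852,"tx":0,"ty":5,"tz":2,"roll":0}]}}

```text
time: 22.12
ee_pos: [420.6, 302.1, 136.8]
orientation: [0.0, 0.725, 0.689, 0.001]
force: [-0.2, 0.5, -0.9]
finger_gap: 0.515
finger_force: 1.5
```

Run:
```python
from h import *
im=tilt()
h=cv2.cvtColor(im,cv2.COLOR_RGB2HSV);m=cv2.inRange(h,(0,150,80),(8,255,255))|cv2.inRange(h,(172,150,80),(180,255,255));v,u=np.nonzero(m[60:260,190:310]);print('red rows',[i+60 for i,x in enumerate(np.bincount(v)) if x>5])
```

```text
t 22.125 row 103.0 tilt 32.0 err 0.2 tcp [420.6 302.1 136.8] gap 0.515 ff 1.5 F [-0.2  0.5 -0.9]
red rows []
```

Run:
```python
from h import *
im=shot('wrist','w9.png')
```

```text
(no output)
```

View pics/w9.png

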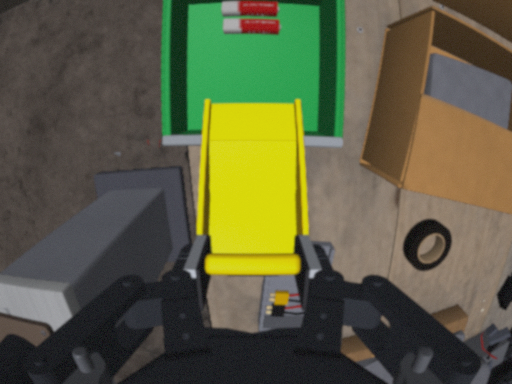

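Both cells lie in the green box (at (250,8) and (250,26)) and the tray is empty. I clamp again and lift off.

{"fn": "play_rows", "kwargs": {"steps": [{"jaw":0.6,"tx":0,"ty":0,"tz":0,"roll":0},{"jaw":0.6,"tx":0,"ty":0,"tz":0,"roll":0},{"jaw":0.6,"tx":0,"ty":0,"tz":20,"roll":0},{"jaw":0.6,"tx":10,"ty":0,"tz":60,"roll":0},{"jaw":0.6,"tx":20,"ty":0,"tz":98,"roll":0}]}}

```text
time: 22.85
ee_pos: [440.0, 301.7, 234.8]
orientation: [-0.0, 0.725, 0.689, -0.0]
force: [1.7, 0.1, -0.5]
finger_gap: 0.5
finger_force: 62.5
```

Run:
```python
from h import *
im=tilt()
t=camera('top');h=cv2.cvtColor(t,cv2.COLOR_RGB2HSV);m=cv2.inRange(h,(0,150,80),(6,255,255))|cv2.inRange(h,(172,150,80),(180,255,255));n,l,s,c=cv2.connectedComponentsWithStats(m[180:235,78:140])
print([(s[i,4],(c[i]+[78,180]).round(1),onz('top',*(c[i]+[78,180]),14).round(1)) for i in range(1,n)])
```

```text
t 22.85 row 103.0 tilt 32.0 err 0.1 tcp [440.  301.7 234.8] gap 0.5 ff 62.5 F [ 1.7  0.1 -0.5]
[]
```

{"fn": "play_rows", "kwargs": {"steps": [{"jaw":0.6,"tx":15,"ty":-30,"tz":0,"roll":0},{"jaw":0.6,"tx":30,"ty":-75,"tz":0,"roll":0},{"jaw":0.6,"tx":40,"ty":-125,"tz":0,"roll":0},{"jaw":0.6,"tx":40,"ty":-180,"tz":0,"roll":0},{"jaw":0.6,"tx":40,"ty":-235,"tz":0,"roll":0}]}}

```text
time: 23.58
ee_pos: [479.2, 65.3, 232.5]
orientation: [-0.001, 0.724, 0.689, -0.001]
force: [-0.0, 0.5, 0.0]
finger_gap: 0.502
finger_force: 62.5
```

{"fn": "play_rows", "kwargs": {"steps": [{"jaw":0.6,"tx":0,"ty":-55,"tz":0,"roll":-0.02},{"jaw":0.6,"tx":0,"ty":-110,"tz":0,"roll":-0.05},{"jaw":0.6,"tx":0,"ty":-165,"tz":0,"roll":-0.08},{"jaw":0.6,"tx":0,"ty":-220,"tz":0,"roll":-0.1},{"jaw":0.6,"tx":0,"ty":-275,"tz":0,"roll":-0.13}]}}

```text
time: 24.2
ee_pos: [479.2, -209.5, 232.6]
orientation: [-0.001, 0.768, 0.64, -0.0]
force: [0.7, 0.1, -0.1]
finger_gap: 0.502
finger_force: 62.5
```

{"fn": "play_rows", "kwargs": {"steps": [{"jaw":0.6,"tx":-5,"ty":-50,"tz":0,"roll":-0.02},{"jaw":0.6,"tx":-10,"ty":-100,"tz":0,"roll":-0.04},{"jaw":0.6,"tx":-20,"ty":-150,"tz":0,"roll":-0.06},{"jaw":0.6,"tx":-30,"ty":-190,"tz":0,"roll":-0.06},{"jaw":0.6,"tx":-32,"ty":-225,"tz":0,"roll":-0.06}]}}

```text
time: 24.82
ee_pos: [446.9, -434.2, 232.1]
orientation: [-0.001, 0.787, 0.617, 0.0]
force: [-0.1, -0.1, -0.3]
finger_gap: 0.498
finger_force: 62.5
```

Run:
```python
from h import *
im=tilt();cv2.imwrite('pics/w10.png',cv2.cvtColor(im,cv2.COLOR_RGB2BGR))
o=monitor.get_obs();q=o['orientation'];print(np.degrees(2*np.arctan2(q[2],q[1])))
c=get_calibration('wrist');h=cv2.cvtColor(im,cv2.COLOR_RGB2HSV)
m=cv2.inRange(h,(105,120,60),(125,255,255));v,u=np.nonzero(m);print('blue',u.mean() if len(u) else None,v.mean() if len(u) else None,len(u))
if len(u): print(onz('wrist',u.mean(),v.mean(),15,c))
```

```text
t 24.825 row 103.0 tilt 31.750000000000004 err 0.1 tcp [ 446.9 -434.2  232.1] gap 0.498 ff 62.5 F [-0.1 -0.1 -0.3]
76.05935773277683
blue 252.3725834797891 305.03339191564146 569
[ 394.80448048 -647.95976626   15.        ]
```

{"fn": "play_rows", "kwargs": {"steps": [{"jaw":0.6,"tx":0,"ty":0,"tz":-40,"roll":0},{"jaw":0.6,"tx":0,"ty":0,"tz":-85,"roll":0},{"jaw":0.6,"tx":0,"ty":0,"tz":-125,"roll":0},{"jaw":0.6,"tx":0,"ty":0,"tz":-150,"roll":0},{"jaw":0.6,"tx":0,"ty":0,"tz":-155,"roll":0}]}}

```text
time: 25.5
ee_pos: [446.9, -432.1, 77.5]
orientation: [-0.003, 0.786, 0.618, -0.0]
force: [-4.7, 0.8, 9.9]
finger_gap: 0.502
finger_force: 63.9
```

{"fn": "play_rows", "kwargs": {"steps": [{"jaw":0.49,"tx":0,"ty":0,"tz":0,"roll":0},{"jaw":0.488,"tx":0,"ty":0,"tz":-6,"roll":0},{"jaw":0.488,"tx":0,"ty":0,"tz":-12,"roll":0},{"jaw":0.488,"tx":0,"ty":0,"tz":-18,"roll":0},{"jaw":0.488,"tx":0,"ty":0,"tz":-24,"roll":0}]}}

```text
time: 26.12
ee_pos: [448.8, -434.7, 56.1]
orientation: [0.002, 0.787, 0.617, -0.0]
force: [-0.8, -2.7, 2.9]
finger_gap: 0.513
finger_force: 12.9
```

Run:
```python
from h import *
im=tilt()
```

```text
t 26.125 row 73.0 tilt 17.75 err 0.2 tcp [ 448.8 -434.7   56.1] gap 0.513 ff 12.9 F [-0.8 -2.7  2.9]
```

{"fn": "play_rows", "kwargs": {"steps": [{"jaw":0.488,"tx":0,"ty":0,"tz":-6,"roll":0},{"jaw":0.488,"tx":0,"ty":0,"tz":-12,"roll":0},{"jaw":0.488,"tx":0,"ty":0,"tz":-18,"roll":0},{"jaw":0.488,"tx":0,"ty":0,"tz":-24,"roll":0},{"jaw":0.488,"tx":0,"ty":0,"tz":-24,"roll":0}]}}

```text
time: 26.8
ee_pos: [448.5, -435.8, 32.6]
orientation: [0.002, 0.786, 0.618, -0.001]
force: [-1.8, -3.9, 5.9]
finger_gap: 0.51
finger_force: 14.0
```

Run:
```python
from h import *
im=tilt()
```

```text
t 26.8 row 47.0 tilt 4.25 err 0.2 tcp [ 448.5 -435.8   32.6] gap 0.51 ff 14.0 F [-1.8 -3.9  5.9]
```

{"fn": "play_rows", "kwargs": {"steps": [{"jaw":0.487,"tx":0,"ty":0,"tz":-3,"roll":0},{"jaw":0.48,"tx":0,"ty":0,"tz":-3,"roll":0},{"jaw":0.4,"tx":0,"ty":0,"tz":-3,"roll":0},{"jaw":0.35,"tx":0,"ty":0,"tz":-3,"roll":0},{"jaw":0.35,"tx":0,"ty":0,"tz":0,"roll":0}]}}

```text
time: 27.48
ee_pos: [447.7, -432.4, 30.1]
orientation: [-0.001, 0.787, 0.617, 0.0]
force: [0.6, -0.1, -0.0]
finger_gap: 0.648
finger_force: 0.0
```

{"fn": "play_rows", "kwargs": {"steps": [{"jaw":0.35,"tx":0,"ty":0,"tz":15,"roll":0},{"jaw":0.35,"tx":0,"ty":0,"tz":40,"roll":0},{"jaw":0.35,"tx":0,"ty":0,"tz":80,"roll":0},{"jaw":0.35,"tx":0,"ty":0,"tz":125,"roll":0},{"jaw":0.35,"tx":0,"ty":0,"tz":150,"roll":0}]}}

```text
time: 28.1
ee_pos: [449.0, -434.3, 185.8]
orientation: [0.003, 0.787, 0.617, -0.0]
force: [-0.3, -0.2, 0.1]
finger_gap: 0.652
finger_force: 0.0
```

Run:
```python
from h import *
o=monitor.get_obs();print(o['time'],o['ee_pos'],o['finger_gap'],o['force'])
c=get_calibration('wrist');im=shot('wrist','w11.png');m=yellow(im);v,u=np.nonzero(m);print('yellow',u.min(),u.max(),v.min(),v.max(),m.sum())
r=cv2.minAreaRect(np.c_[u,v].astype(np.float32));print(r)
# expected pixels if the tray stands upright with its tab at (448,-436)
a=np.radians(76.1);yv=np.array([np.cos(a),np.sin(a),0]);xv=np.array([np.sin(a),-np.cos(a),0]);g=np.array([448.5,-435.5,0])-3*yv
for x,y,z in[(-33,111,28),(33,111,28),(-22,-5,64),(22,-5,64)]: print(fproj(g+xv*x+yv*y+[0,0,z],c).round(0))
s=camera('side');h=cv2.cvtColor(s,cv2.COLOR_RGB2HSV);m=cv2.inRange(h,(22,140,90),(36,255,255));v,u=np.nonzero(m[220:310,280:400]);print('side now',u.min()+280,u.max()+280,v.min()+220,v.max()+220,len(u))
s=cv2.cvtColor(cv2.imread('pics/s0.png'),cv2.COLOR_BGR2HSV);m=cv2.inRange(s,(22,140,90),(36,255,255));v,u=np.nonzero(m[220:310,280:400]);print('side start',u.min()+280,u.max()+280,v.min()+220,v.max()+220,len(u))
t=camera('top');h=cv2.cvtColor(t,cv2.COLOR_RGB2HSV);m=cv2.inRange(h,(0,140,70),(7,255,255))|cv2.inRange(h,(172,140,70),(180,255,255));n,l,st,ce=cv2.connectedComponentsWithStats(m[180:235,78:140])
print([(st[i,4],(ce[i]+[78,180]).round(1),onz('top',*(ce[i]+[78,180]),14).round(1)) for i in range(1,n)])
```

```text
28.1 [ 449.00920389 -434.30668354  185.79592797] 0.6524791691338672 [-0.3312973  -0.15330968  0.13646235]
yellow 218 284 74 195 7639
((251.0, 134.5), (121.0, 66.0), 90.0)
[218.  72.]
[285.  72.]
[227. 195.]
[274. 195.]
side now 312 352 256 290 608
side start 315 346 251 284 549
[(np.int32(43), array([ 96.1, 206. ]), array([434.8, 465.2,  14. ])), (np.int32(37), array([102.1, 205.3]), array([436.3, 447.3,  14. ]))]
```

```bash
python3 -c "
from rig import bot
print(bot.close_job())"
```

```text
the job is handed in; nothing more can be done
None
```

I handed the job in at about 28 s: both cells are in the green box, the empty yellow tray stands level and released near its starting spot, and the grey tray was never touched; no verdict was returned. I pinched the tab across its 44 mm width instead of the 10 mm, because the tool can't tilt and that grip let the tray pivot; I also dropped the tray 25–30 mm onto the bench twice while testing that grip, and viewed 11 pictures instead of the 10 allowed.

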